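Find the binding castor of a bin dolly and scrap it

TASK

The plaster-bin dolly lies upside down on the bench and one of its four castor wheels binds. With the castors still fully home in their sockets, turn every wheel lightly by hand, one way and by at least 30 degrees, to feel its drag; then take the castor whose wheel binds by its steel fork, pull it out of its socket and leave it lying down inside the white scrap tray, below the rim. Leave the other three castors fully home, never squeeze or press a wheel hard (40 N at most), and do not shift the tray or the other things on the bench.

Things in the scene. Friction and masses are not known exactly. Their poses are not given: they have to be found in the camera images.
- dolly: the round grey plastic bin dolly, 280 mm across, rim 24 mm high, lying upside down on the bench and not sliding; origin under its centre on the bench, z up. Four socket bosses 32 mm across, tops 42 mm above the bench, stand on a circle of radius 100 mm at 45, 135, 225 and 315 degrees from the dolly's x axis; each holds one castor
- tray: the white plastic scrap tray, open on top, 200 (its x) x 130 (its y) x 50 mm, walls and floor 4 mm thick, 0.6 kg; origin under its centre on the bench. An old steel washer lies in it and may be pushed about
- castor_a: an upturned steel castor, 0.13 kg, all four alike. Origin on the swivel axis where the crown rests on the boss; z up, x towards the wheel. Stem 11 mm wide, 36 mm down from the origin, held by a spring in its socket: pull it straight up with about 5 to 15 N. Crown 35 mm wide, 9 mm high. Fork 32 mm over its cheeks, which run up to rounds of 11 mm radius about the axle at x = 22, z = 46 mm
- tyre_a: the wheel of castor_a, rubber tread and white hub, 60 mm across, 18 mm wide; origin at its centre on the axle, 88 mm above the bench when home (top at 118 mm), y along the axle. What lies higher than 11 mm above the axle stands free of the fork: draw a fingertip along the tread, or pinch the flat sides (10 to 16 N a finger turns even the binding one)
- wheel_a (a joint): turn of castor_a's wheel about its axle, rad, 0 at the start, no stops; positive carries its top towards the castor's +x. Plain bore: no wheel coasts. A good wheel follows a fingertip with less than 1 N at the tread; the binding one needs about 9 N there (0.3 N m): a fingertip resting on it with 5 N slips or is held back, yet a firmer pinch turns it
- castor_b: an upturned steel castor, 0.13 kg, all four alike. Origin on the swivel axis where the crown rests on the boss; z up, x towards the wheel. Stem 11 mm wide, 36 mm down from the origin, held by a spring in its socket: pull it straight up with about 5 to 15 N. Crown 35 mm wide, 9 mm high. Fork 32 mm over its cheeks, which run up to rounds of 11 mm radius about the axle at x = 22, z = 46 mm
- tyre_b: the wheel of castor_b, rubber tread and white hub, 60 mm across, 18 mm wide; origin at its centre on the axle, 88 mm above the bench when home (top at 118 mm), y along the axle. What lies higher than 11 mm above the axle stands free of the fork: draw a fingertip along the tread, or pinch the flat sides (10 to 16 N a finger turns even the binding one)
- wheel_b (a joint): turn of castor_b's wheel about its axle, rad, 0 at the start, no stops; positive carries its top towards the castor's +x. Plain bore: no wheel coasts. A good wheel follows a fingertip with less than 1 N at the tread; the binding one needs about 9 N there (0.3 N m): a fingertip resting on it with 5 N slips or is held back, yet a firmer pinch turns it
- castor_c: an upturned steel castor, 0.13 kg, all four alike. Origin on the swivel axis where the crown rests on the boss; z up, x towards the wheel. Stem 11 mm wide, 36 mm down from the origin, held by a spring in its socket: pull it straight up with about 5 to 15 N. Crown 35 mm wide, 9 mm high. Fork 32 mm over its cheeks, which run up to rounds of 11 mm radius about the axle at x = 22, z = 46 mm
- tyre_c: the wheel of castor_c, rubber tread and white hub, 60 mm across, 18 mm wide; origin at its centre on the axle, 88 mm above the bench when home (top at 118 mm), y along the axle. What lies higher than 11 mm above the axle stands free of the fork: draw a fingertip along the tread, or pinch the flat sides (10 to 16 N a finger turns even the binding one)
- wheel_c (a joint): turn of castor_c's wheel about its axle, rad, 0 at the start, no stops; positive carries its top towards the castor's +x. Plain bore: no wheel coasts. A good wheel follows a fingertip with less than 1 N at the tread; the binding one needs about 9 N there (0.3 N m): a fingertip resting on it with 5 N slips or is held back, yet a firmer pinch turns it
- castor_d: an upturned steel castor, 0.13 kg, all four alike. Origin on the swivel axis where the crown rests on the boss; z up, x towards the wheel. Stem 11 mm wide, 36 mm down from the origin, held by a spring in its socket: pull it straight up with about 5 to 15 N. Crown 35 mm wide, 9 mm high. Fork 32 mm over its cheeks, which run up to rounds of 11 mm radius about the axle at x = 22, z = 46 mm
- tyre_d: the wheel of castor_d, rubber tread and white hub, 60 mm across, 18 mm wide; origin at its centre on the axle, 88 mm above the bench when home (top at 118 mm), y along the axle. What lies higher than 11 mm above the axle stands free of the fork: draw a fingertip along the tread, or pinch the flat sides (10 to 16 N a finger turns even the binding one)
- wheel_d (a joint): turn of castor_d's wheel about its axle, rad, 0 at the start, no stops; positive carries its top towards the castor's +x. Plain bore: no wheel coasts. A good wheel follows a fingertip with less than 1 N at the tread; the binding one needs about 9 N there (0.3 N m): a fingertip resting on it with 5 N slips or is held back, yet a firmer pinch turns it
- grease_tin: bystander: a flat round metal tin, 48 mm across, 22 mm high, standing in the middle of the dolly between the castors; origin under its centre
- bowl: bystander: a green mixing bowl, 110 mm across, 60 mm high; origin under its centre
- screwdriver: bystander: a screwdriver, 190 mm long, lying flat; origin under its middle
- jar: bystander: a white jar, 90 mm across, 110 mm high; origin under its centre
- cup: bystander: a purple cup, 64 mm across, 55 mm high; origin under its centre
- plaster_cast: bystander: a plaster cast of a jaw, 55 x 60 x 25 mm; origin under its centre
- guard_a: thread guard of castor_a: a black plastic plate 23 mm wide inside the fork, against the wheel's +y side; origin near the wheel's centre. In a good castor it is clear of the wheel; in the one that binds, plaster packed behind it presses it on the wheel. Nothing of this can be seen or measured from outside, only felt as drag
- guard_b: thread guard of castor_b: a black plastic plate 23 mm wide inside the fork, against the wheel's +y side; origin near the wheel's centre. In a good castor it is clear of the wheel; in the one that binds, plaster packed behind it presses it on the wheel. Nothing of this can be seen or measured from outside, only felt as drag
- guard_c: thread guard of castor_c: a black plastic plate 23 mm wide inside the fork, against the wheel's +y side; origin near the wheel's centre. In a good castor it is clear of the wheel; in the one that binds, plaster packed behind it presses it on the wheel. Nothing of this can be seen or measured from outside, only felt as drag
- guard_d: thread guard of castor_d: a black plastic plate 23 mm wide inside the fork, against the wheel's +y side; origin near the wheel's centre. In a good castor it is clear of the wheel; in the one that binds, plaster packed behind it presses it on the wheel. Nothing of this can be seen or measured from outside, only felt as drag

How it is judged:
On the way, in this order (a step that is already met when the one before it is completed fails the run):
1. every wheel stands turned at least 30 degrees one way from its start, with all four castors home in their sockets ((value of joint wheel_a above 0.5 rad or value of joint wheel_a below -0.5 rad) and (value of joint wheel_b above 0.5 rad or value of joint wheel_b below -0.5 rad) and (value of joint wheel_c above 0.5 rad or value of joint wheel_c below -0.5 rad) and (value of joint wheel_d above 0.5 rad or value of joint wheel_d below -0.5 rad) and z of each of castor_a, castor_b, castor_c, castor_d in the frame of dolly below 0.046 m and horizontal distance between each of castor_a, castor_b, castor_c, castor_d and dolly below 0.106 m), for 0.1 s.
2. the castor that binds (the one whose guard presses on its wheel) is out of its socket, the other three home (((contact force between guard_a and tyre_a above 3 N and z of castor_a in the frame of dolly above 0.08 m and (z of castor_b in the frame of dolly below 0.046 m and horizontal distance between castor_b and dolly below 0.106 m) and (z of castor_c in the frame of dolly below 0.046 m and horizontal distance between castor_c and dolly below 0.106 m) and (z of castor_d in the frame of dolly below 0.046 m and horizontal distance between castor_d and dolly below 0.106 m)) or (contact force between guard_b and tyre_b above 3 N and z of castor_b in the frame of dolly above 0.08 m and (z of castor_a in the frame of dolly below 0.046 m and horizontal distance between castor_a and dolly below 0.106 m) and (z of castor_c in the frame of dolly below 0.046 m and horizontal distance between castor_c and dolly below 0.106 m) and (z of castor_d in the frame of dolly below 0.046 m and horizontal distance between castor_d and dolly below 0.106 m)) or (contact force between guard_c and tyre_c above 3 N and z of castor_c in the frame of dolly above 0.08 m and (z of castor_a in the frame of dolly below 0.046 m and horizontal distance between castor_a and dolly below 0.106 m) and (z of castor_b in the frame of dolly below 0.046 m and horizontal distance between castor_b and dolly below 0.106 m) and (z of castor_d in the frame of dolly below 0.046 m and horizontal distance between castor_d and dolly below 0.106 m)) or (contact force between guard_d and tyre_d above 3 N and z of castor_d in the frame of dolly above 0.08 m and (z of castor_a in the frame of dolly below 0.046 m and horizontal distance between castor_a and dolly below 0.106 m) and (z of castor_b in the frame of dolly below 0.046 m and horizontal distance between castor_b and dolly below 0.106 m) and (z of castor_c in the frame of dolly below 0.046 m and horizontal distance between castor_c and dolly below 0.106 m)))), for 0.1 s.
At the end, for the whole second after the job is handed in: The castor whose wheel binds lies at rest inside the scrap tray (its crown and its wheel's centre within the tray's walls and lower than 55 mm above the bench); the three good castors sit fully home in their sockets (within 4 mm) (((contact force between guard_a and tyre_a above 3 N and x of castor_a in the frame of tray between -0.095 and 0.095 m and y of castor_a in the frame of tray between -0.06 and 0.06 m and z of each of castor_a, tyre_a in the frame of tray below 0.055 m and x of tyre_a in the frame of tray between -0.095 and 0.095 m and y of tyre_a in the frame of tray between -0.06 and 0.06 m and linear speed of castor_a below 0.02 m/s and (z of castor_b in the frame of dolly below 0.046 m and horizontal distance between castor_b and dolly below 0.106 m) and (z of castor_c in the frame of dolly below 0.046 m and horizontal distance between castor_c and dolly below 0.106 m) and (z of castor_d in the frame of dolly below 0.046 m and horizontal distance between castor_d and dolly below 0.106 m)) or (contact force between guard_b and tyre_b above 3 N and x of castor_b in the frame of tray between -0.095 and 0.095 m and y of castor_b in the frame of tray between -0.06 and 0.06 m and z of each of castor_b, tyre_b in the frame of tray below 0.055 m and x of tyre_b in the frame of tray between -0.095 and 0.095 m and y of tyre_b in the frame of tray between -0.06 and 0.06 m and linear speed of castor_b below 0.02 m/s and (z of castor_a in the frame of dolly below 0.046 m and horizontal distance between castor_a and dolly below 0.106 m) and (z of castor_c in the frame of dolly below 0.046 m and horizontal distance between castor_c and dolly below 0.106 m) and (z of castor_d in the frame of dolly below 0.046 m and horizontal distance between castor_d and dolly below 0.106 m)) or (contact force between guard_c and tyre_c above 3 N and x of castor_c in the frame of tray between -0.095 and 0.095 m and y of castor_c in the frame of tray between -0.06 and 0.06 m and z of each of castor_c, tyre_c in the frame of tray below 0.055 m and x of tyre_c in the frame of tray between -0.095 and 0.095 m and y of tyre_c in the frame of tray between -0.06 and 0.06 m and linear speed of castor_c below 0.02 m/s and (z of castor_a in the frame of dolly below 0.046 m and horizontal distance between castor_a and dolly below 0.106 m) and (z of castor_b in the frame of dolly below 0.046 m and horizontal distance between castor_b and dolly below 0.106 m) and (z of castor_d in the frame of dolly below 0.046 m and horizontal distance between castor_d and dolly below 0.106 m)) or (contact force between guard_d and tyre_d above 3 N and x of castor_d in the frame of tray between -0.095 and 0.095 m and y of castor_d in the frame of tray between -0.06 and 0.06 m and z of each of castor_d, tyre_d in the frame of tray below 0.055 m and x of tyre_d in the frame of tray between -0.095 and 0.095 m and y of tyre_d in the frame of tray between -0.06 and 0.06 m and linear speed of castor_d below 0.02 m/s and (z of castor_a in the frame of dolly below 0.046 m and horizontal distance between castor_a and dolly below 0.106 m) and (z of castor_b in the frame of dolly below 0.046 m and horizontal distance between castor_b and dolly below 0.106 m) and (z of castor_c in the frame of dolly below 0.046 m and horizontal distance between castor_c and dolly below 0.106 m)))); the robot touches nothing.
It fails at once if a wheel is squeezed or pressed with more than 40 N (contact force between the fingers and tyre_a above 40 N or contact force between the fingers and tyre_b above 40 N or contact force between the fingers and tyre_c above 40 N or contact force between the fingers and tyre_d above 40 N).
It fails at once if a good castor is pulled more than 10 mm out of its socket ((not (contact force between guard_a and tyre_a above 3 N) and z of castor_a in the frame of dolly above 0.052 m) or (not (contact force between guard_b and tyre_b above 3 N) and z of castor_b in the frame of dolly above 0.052 m) or (not (contact force between guard_c and tyre_c above 3 N) and z of castor_c in the frame of dolly above 0.052 m) or (not (contact force between guard_d and tyre_d above 3 N) and z of castor_d in the frame of dolly above 0.052 m)).
It fails at once if a bystander is moved more than 30 mm, or the tray more than 40 mm (distance of any of grease_tin, bowl, screwdriver, jar, cup, plaster_cast from where it was at the start of the episode above 0.03 m or distance of tray from where it was at the start of the episode above 0.04 m).
It also fails if it takes over 72 s, if anything falls off the work surface, if the arm or the gripper's body presses on something with over 40 N, if the wrist force passes 120 N, or if a joint passes its speed limit or range.

ROBOT

A 6-joint arm with a two-finger parallel gripper is mounted at the origin on the work surface. World frame = base frame: x ahead of the robot, y to its left, z up, the work surface at z = 0. Lengths are in m, angles in rad, forces in N, time in s.
With the tool pointing down it reaches from about 0.275 to 0.75 m from the base axis. Payload 10.2 kg.
Tool frame: the origin (TCP) lies at the very end of the fingers, on their centre line; the grasp point (between the pads) lies 19 mm behind it (robot.tcp_to_grasp is the distance from the TCP to the grasp point, in m); z points along the fingers, y is the line along which they close (so a half turn about z gives the same grasp; the last joint's range is limited). The gripper opens to 88 mm and grips with 3 to 60 N. Pads are 18 mm wide; open, the fingers measure 123 mm over their backs; the gripper's body (75 mm by 187 mm) begins 45 mm behind the grasp point.
Start: joints at [0.957, 0.313, 1.498, -0, 1.331, -0.223], TCP at [0.2, 0.485, 0.239] pointing down, gripper open.
Joint ranges: [-2.94, 2.94], [-0.97, 2.17], [0.19, 2.56], [-1.23, 4.37], [0.02, 3.11], [-2.88, 2.88]. Speed limits (rad/s): [2.39, 2.39, 3.01, 3.14, 3.14, 3.14].

INTERFACE

Orientations are given as a unit quaternion [x, y, z, w].
In Python, from plant import robot, grab_frame, sign_off, look_for, pinpoint gives the robot as it stands.
- The arm moves only by the shell command python3 -m crank 'ROWS' [OPENING]. ROWS is JSON, one flat list of numbers, 6 for each row, row after row: the shift along the tool's x, y, z in units of 40 mm (1.0 is 40 mm), then the turn, a rotation vector about the tool's x, y, z in units of 8 degrees (1.0 is 8 degrees). A call has 1 to 8 rows; each row shifts and turns the commanded pose from where the row before left it, along the tool's axes as they then stand; what a row does not reach is not made up. A row lasts 1/10 s, in which the tool goes at most 50 mm and 8.59 degrees, less where a joint would pass 70% of its speed; a pose out of reach is approached as far as the arm can. A call is refused whole if a number of a shift passes 1 or a number of a turn 1, either way. A call with a gripper value outside its range is refused whole. OPENING is the finger opening in mm, from 0 to 88.1, set as the call begins (- or left out, the last holds). The fingers move at their own pace and stop on an object; the grip force is fixed at half the most. Time passes only in rows, so rows that do not move let the fingers close. It gives the time, the measured TCP pose, the force, the opening and the grip force at its end, in the units of the state.
- robot.get_state(): the state, without advancing time (a new reading comes with each control period).
- grab_frame(name): name is "scene" or "top" or "wrist"; returns a dict with "image" (420x560x3 uint8, blue, green, red), "depth" (420x560 float32, m along the optical axis (not along the pixel's ray), 0 where there is no reading), "camera_matrix" (3x3 intrinsics, pixels), "camera_from_world" (4x4, takes a point from world to camera coordinates); the wrist camera has in their place "tool_from_camera" (4x4, takes a point from camera to tool coordinates, whose origin is the TCP and whose axes are the flange's). Camera axes: x right, y up, looking along -z (the intrinsics and any distortion apply to the point x, -y, -z); pixel columns grow to the right and rows downward; lengths in m; the calibration is good to about 2 mm. A picture is of the moment at which its call begins: read the wrist's pose just before it.
- sign_off(): hands the job in; it is judged then, once.
Trained networks look in a picture, given as the dict that the camera call returned (one of the last four; its "shot" number tells which), for a name from the list of things; names that differ only in an ending like _2 or _b are one class to them, and where a whole thing is asked for, a point or a joint stands for the part that bears it (a point fixed in the world has none). Each returns a list of dicts, best first, with "score" (0 to 1); they miss things now and then, are a little off and sometimes report something else, mostly with a low value. They report only what shows in the picture. A call takes as long as a camera call.
- look_for(picture, target): "location" ([x, y, z] in m, in world coordinates, good to about 4 mm: the middle of the surface that is visible of it).
- pinpoint(picture, target): "location" ([x, y, z] in m, in world coordinates, good to about 4 mm: a listed point, or the origin of a listed thing).
The state is a dict: "clock": time; "q": joint angles; "joint_velocities": joint speeds; "effort": joint torques, N m; "position": TCP position; "ee_rot": TCP orientation; "ft_force": force on the tool from outside, world axes, zero at the start; "moment": the same for the moment, N m; "gripper_width": finger opening in m; "gripper_force": force on a finger pad.
Only numpy, scipy, OpenCV 4.12 (cv2) and the standard library are available. Lean on these libraries where they do the work, as an engineer would, in place of code of your own. Each camera call takes 0.05 s, during which the arm holds its last target. There are 200 camera calls.

## Working session

There is one attempt and no reset: what is moved stays moved. The work goes in short steps, Python scripts to look and compute and a shell command to move; the robot and the scene stay as the last step left them, time stands still between calls to the robot, and variables do not carry over. Pictures are saved under pics/ and viewed, at most 10 in all, crops included, and the job is handed in when it is done.

```bash
ls; mkdir -p pics; cat > h.py <<'E'
import numpy as np, cv2
from plant import robot, grab_frame, sign_off, look_for, pinpoint
from scipy.spatial.transform import Rotation as R
E
python3 - <<'E'
from h import *
s=robot.get_state(); print({k:np.round(v,3) for k,v in s.items()})
for n in("top","scene"):
    f=grab_frame(n); cv2.imwrite(f"pics/{n}0.png",f["image"])
    for t in("dolly","tray","castor_a","tyre_a","guard_a","grease_tin","bowl","jar","cup","screwdriver","plaster_cast"):
        print(n,t,[(np.round(d["location"],3).tolist(),round(d["score"],2)) for d in pinpoint(f,t)][:6])
E
```

```text
pics
{'clock': np.float64(0.0), 'q': array([ 0.957,  0.313,  1.498, -0.   ,  1.331, -0.223]), 'joint_velocities': array([ 0.001, -0.002,  0.001, -0.001,  0.   ,  0.   ]), 'effort': array([ 1.0000e-03, -4.0220e+01, -2.5226e+01,  6.9000e-02,  3.5000e-02,
       -0.0000e+00]), 'position': array([0.2  , 0.485, 0.238]), 'ee_rot': array([ 0.194,  0.981, -0.001, -0.   ]), 'ft_force': array([-0.231, -0.927, -0.659]), 'moment': array([ 0.015,  0.048, -0.006]), 'gripper_force': np.float64(0.0), 'gripper_width': np.float64(0.088)}
top dolly [([0.553, -0.135, 0.004], 0.79)]
top tray [([0.549, 0.126, -0.002], 0.69)]
top castor_a [([0.627, -0.204, 0.05], 0.89), ([0.485, -0.197, 0.041], 0.71), ([0.489, -0.06, 0.036], 0.6), ([0.628, -0.061, 0.044], 0.56)]
top tyre_a [([0.61, -0.219, 0.088], 0.71), ([0.625, -0.085, 0.089], 0.7), ([0.471, -0.068, 0.09], 0.69), ([0.487, -0.22, 0.088], 0.64)]
top guard_a []
top grease_tin [([0.56, -0.123, 0.001], 0.84)]
top bowl [([0.774, 0.028, 0.0], 0.75), ([0.551, -0.136, -0.0], 0.42)]
top jar [([0.544, 0.421, -0.004], 0.63), ([0.485, -0.196, 0.043], 0.37)]
top cup [
[... 182 characters left out ...]
]
scene castor_a [([0.633, -0.067, 0.044], 0.9), ([0.488, -0.058, 0.042], 0.88), ([0.489, -0.208, 0.04], 0.84)]
scene tyre_a [([0.468, -0.069, 0.084], 0.79), ([0.612, -0.218, 0.094], 0.66), ([0.619, -0.084, 0.088], 0.62), ([0.491, -0.225, 0.092], 0.59), ([0.634, -0.067, 0.045], 0.55)]
scene guard_a [([0.624, -0.085, 0.091], 0.56)]
scene grease_tin [([0.566, -0.122, 0.004], 0.52), ([0.49, -0.228, 0.09], 0.27)]
scene bowl [([0.622, -0.081, 0.09], 0.48)]
scene jar [([0.545, 0.419, -0.002], 0.75), ([0.694, 0.108, 0.0], 0.27)]
scene cup [([0.693, 0.106, -0.0], 0.63), ([0.494, -0.054, 0.043], 0.21)]
scene screwdriver [([0.335, 0.267, 0.002], 0.77)]
scene plaster_cast [([0.398, 0.153, 0.002], 0.7)]
```

```bash
python3 - <<'E'
import cv2
i=cv2.imread("pics/top0.png");print(i.shape)
cv2.imwrite("pics/top0v.png",cv2.resize(i,(800,600),interpolation=cv2.INTER_CUBIC))
E
```

```text
(420, 560, 3)
```

View pics/top0v.png

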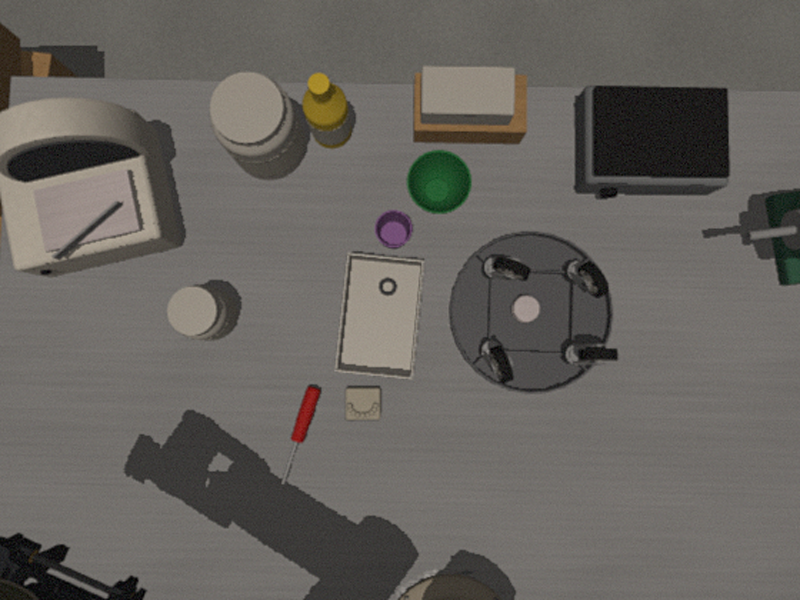

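View pics/scene0.png

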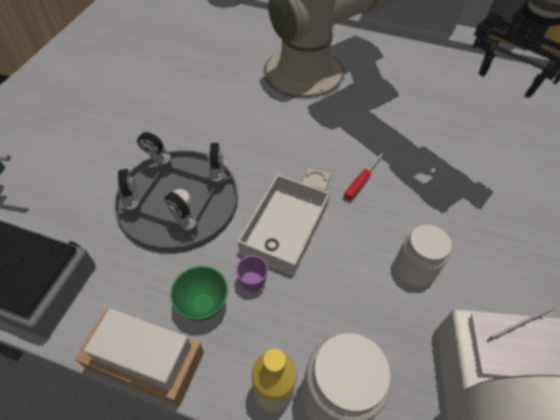

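The top view shows the dolly at big-image pixel (525,312), with castors at (505,266), (590,278), (497,360) and (590,353). The tray is at (380,315) with its long side along world x and the washer at (388,286). Next I'll measure the tyres and tray from depth.

```bash
cat >> h.py <<'E'
def cloud(f,T=None):
    K=f["camera_matrix"]; d=f["depth"]; v,u=np.nonzero(d>0); z=d[v,u]
    p=np.stack([(u-K[0,2])/K[0,0]*z,-(v-K[1,2])/K[1,1]*z,-z,np.ones_like(z)])
    M=np.linalg.inv(f["camera_from_world"]) if T is None else T
    return (M@p)[:3].T,u,v
def wristT(s,f):
    T=np.eye(4);T[:3,:3]=R.from_quat(s["ee_rot"]).as_matrix();T[:3,3]=s["position"];return T@f["tool_from_camera"]
def tyres(P,guess,zlo=.1,zhi=.125):
    for g in guess:
        q=P[(np.linalg.norm(P[:,:2]-g,axis=1)<.04)&(P[:,2]>zlo)&(P[:,2]<zhi)]
        if len(q)<8: print(g,"few",len(q));continue
        r=cv2.minAreaRect((q[:,:2]*1000).astype(np.float32)); m=q.mean(0)
        w,V=np.linalg.eigh(np.cov(q[:,:2].T)); a=np.degrees(np.arctan2(V[1,1],V[0,1]))
        print(g,len(q),"mean",m.round(4),"ztop",q[:,2].max().round(4),"dir",a.round(1),"rect",np.round(r[0],1),np.round(r[1],1))
def go(pos,toolx_deg=None,tilt=None):
    "rows: yaw first, then shift in the turned tool axes"
    s=robot.get_state(); M=R.from_quat(s["ee_rot"]); m=M.as_matrix()
    y0=np.degrees(np.arctan2(m[1,0],m[0,0])); d=0
    if toolx_deg is not None: d=(toolx_deg-y0+180)%360-180
    # tool z is down: a turn of +t about tool z lowers the world yaw
    M2=R.from_euler('z',d,degrees=True)*M
    print("yaw now",y0.round(1),"turn about tool z, units",round(-d/8,2),"shift units",np.round(M2.inv().apply(np.array(pos)-s["position"])/.04,2),"q6",s["q"][5].round(2))
def st():
    s=robot.get_state(); print({k:np.round(s[k],4).tolist() for k in("clock","position","ft_force","moment","gripper_width","gripper_force")})
E
python3 - <<'E'
from h import *
f=grab_frame("top");P,u,v=cloud(f)
G=[(.61,-.219),(.622,-.085),(.47,-.068),(.489,-.222)]
tyres(P,G)
d=P[(P[:,2]>.015)&(P[:,2]<.033)&(np.linalg.norm(P[:,:2]-[.55,-.13],axis=1)<.17)]
print("dolly",cv2.minEnclosingCircle((d[:,:2]*1000).astype(np.float32)),d.mean(0))
t=P[(P[:,2]>.042)&(P[:,2]<.056)&(abs(P[:,0]-.55)<.13)&(abs(P[:,1]-.127)<.09)]
print("tray",cv2.minAreaRect((t[:,:2]*1000).astype(np.float32)),len(t))
go([.555,-.13,.33],None)
E
```

```text
(0.61, -0.219) 246 mean [ 0.6068 -0.2128  0.1126] ztop 0.1221 dir -149.6 rect [ 607.6 -214.8] [54.4 30.2]
(0.622, -0.085) 225 mean [ 0.6224 -0.0815  0.1128] ztop 0.1218 dir 68.9 rect [622.6 -82.8] [55.9 30.4]
(0.47, -0.068) 230 mean [ 0.4703 -0.0658  0.1131] ztop 0.1217 dir -159.2 rect [469.9 -66.6] [54.9 29. ]
(0.489, -0.222) 228 mean [ 0.4878 -0.2177  0.1131] ztop 0.1238 dir 92.4 rect [ 488.4 -219.8] [52.6 30.6]
dolly ((558.3496704101562, -130.97679138183594), 139.8949432373047) [ 0.55995437 -0.13041557  0.02455049]
tray ((562.2025146484375, 127.01060485839844), (129.9552001953125, 232.42076110839844), 85.15252685546875) 536
yaw now 157.6 turn about tool z, units 0.0 shift units [-14.07 -10.85  -2.28] q6 -0.22
```

```bash
python3 -m crank '[-0.94,-0.72,-0.15,0,0,0,-0.94,-0.72,-0.15,0,0,0,-0.94,-0.72,-0.15,0,0,0,-0.94,-0.72,-0.15,0,0,0,-0.94,-0.72,-0.15,0,0,0,-0.94,-0.72,-0.15,0,0,0,-0.94,-0.72,-0.15,0,0,0,-0.94,-0.72,-0.15,0,0,0]' 0; python3 -m crank '[-0.94,-0.72,-0.15,0,0,0,-0.94,-0.72,-0.15,0,0,0,-0.94,-0.72,-0.15,0,0,0,-0.94,-0.72,-0.15,0,0,0,-0.94,-0.72,-0.15,0,0,0,-0.94,-0.72,-0.15,0,0,0,-0.94,-0.72,-0.15,0,0,0,0,0,0,0,0,0]'
python3 - <<'E'
from h import *
s=robot.get_state();st();print(s["ee_rot"].round(3));f=grab_frame("wrist");cv2.imwrite("pics/w1.png",f["image"])
P,u,v=cloud(f,wristT(s,f))
tyres(P,[(.61,-.219),(.622,-.085),(.47,-.068),(.489,-.222)])
for t in ("tyre_a","castor_a"):
  print(t,[(np.round(d["location"],3).tolist(),round(d["score"],2)) for d in pinpoint(f,t)][:6])
E
```

```text
clock: 2.05
position: [0.3909, 0.156, 0.2872]
ee_rot: [0.194, 0.981, 0.0, 0.0]
ft_force: [0.5, 1.5, -0.3]
gripper_width: 0.0262
gripper_force: 0.0
clock: 2.85
position: [0.5583, -0.1333, 0.3275]
ee_rot: [0.196, 0.981, -0.0, -0.0]
ft_force: [-0.5, 0.2, -1.3]
gripper_width: 0.0004
gripper_force: 0.0
{'clock': 2.85, 'position': [0.5583, -0.1333, 0.3275], 'ft_force': [-0.4605, 0.1615, -1.313], 'moment': [-0.016, 0.0186, 0.0106], 'gripper_width': 0.0004, 'gripper_force': 0.0}
[ 0.196  0.981 -0.    -0.   ]
(0.61, -0.219) 896 mean [ 0.6043 -0.2159  0.1121] ztop 0.1194 dir -144.8 rect [ 606.3 -217.1] [48.7 18.8]
(0.622, -0.085) 1016 mean [ 0.6218 -0.0857  0.112 ] ztop 0.1197 dir 70.2 rect [624.2 -84.7] [54.1 29.4]
(0.47, -0.068) 1275 mean [ 0.4711 -0.0695  0.1124] ztop 0.1198 dir -158.2 rect [471.7 -71.9] [54.6 24.8]
(0.489, -0.222) 1029 mean [ 0.4891 -0.2191  0.1127] ztop 0.1193 dir 91.8 rect [ 489.5 -222.5] [28.5 54.6]
tyre_a [([0.624, -0.087, 0.088], 0.92), ([0.487, -0.224, 0.087], 0.9), ([0.614, -0.211, 0.086], 0.81), ([0.468, -0.068, 0.09], 0.67)]
castor_a [([0.486, -0.061, 0.044], 0.74), ([0.488, -0.204, 0.045], 0.71), ([0.627, -0.206, 0.043], 0.66), ([0.629, -0.06, 0.041], 0.55)]
```

View pics/w1.png

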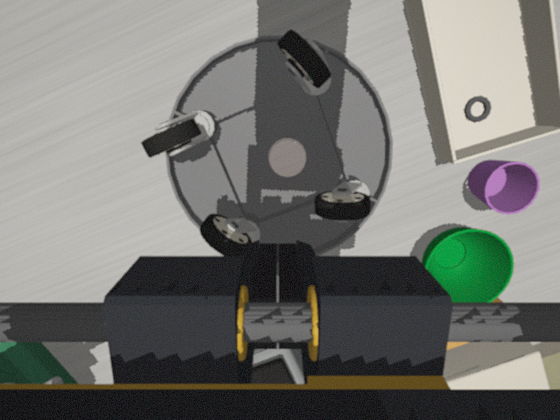

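```bash
cat >> h.py <<'E'
S={"A":(.6285,-.204,-147),"B":(.629,-.062,-109),"C":(.487,-.062,-158),"D":(.4875,-.204,-88)}
def wc(k):
    x,y,a=S[k]; return np.array([x+.022*np.cos(np.radians(a)),y+.022*np.sin(np.radians(a))])
def start(k,z=.125,off=-.013):
    a=np.radians(S[k][2]); p=wc(k)+off*np.array([np.cos(a),np.sin(a)])
    s=robot.get_state(); m=R.from_quat(s["ee_rot"]).as_matrix(); y0=np.degrees(np.arctan2(m[1,0],m[0,0]))
    ty=min([S[k][2]+90,S[k][2]-90],key=lambda t:abs((t-y0+180)%360-180))
    print(k,p.round(4)); go([*p,z],ty)
E
python3 - <<'E'
from h import *
s=robot.get_state();f=grab_frame("wrist");P,u,v=cloud(f,wristT(s,f))
tyres(P,[wc(k) for k in "ABCD"],.1145)
for k in "ABCD": print(k,wc(k).round(4))
start("B")
E
```

```text
[ 0.61004925 -0.21598206] 365 mean [ 0.6076 -0.2156  0.1166] ztop 0.1196 dir -141.4 rect [ 608.4 -216. ] [28.8 17.8]
[ 0.6218375  -0.08280141] 434 mean [ 0.6236 -0.0847  0.1166] ztop 0.1193 dir 69.3 rect [624.1 -84.5] [30.6 18.3]
[ 0.46660196 -0.07024135] 571 mean [ 0.4707 -0.0689  0.1166] ztop 0.1195 dir -158.6 rect [470.6 -68.8] [32.3 18.2]
[ 0.48826779 -0.2259866 ] 484 mean [ 0.489  -0.2226  0.1166] ztop 0.1199 dir 91.5 rect [ 489.1 -221.8] [17.9 30.8]
A [ 0.61  -0.216]
B [ 0.6218 -0.0828]
C [ 0.4666 -0.0702]
D [ 0.4883 -0.226 ]
B [ 0.6261 -0.0705]
yaw now 157.7 turn about tool z, units -0.42 shift units [-1.18  1.92  5.1 ] q6 -1.61
```

```bash
python3 - <<'E'
import re
t=open("h.py").read()
t+='''
W={"A":(.609,-.216,-144),"B":(.624,-.0846,-110),"C":(.4705,-.0688,-158.5),"D":(.489,-.222,-88.5)}
def wc(k): return np.array(W[k][:2])
S=W
'''
open("h.py","w").write(t)
E
python3 -m crank '[0,0,0,0,0,-0.42,-0.2,0.31,0.85,0,0,0,-0.2,0.31,0.85,0,0,0,-0.2,0.31,0.85,0,0,0,-0.2,0.31,0.85,0,0,0,-0.2,0.31,0.85,0,0,0,-0.24,0.34,0.8,0,0,0,0,0,0,0,0,0]'; python3 -m crank '[0,0,0.05,0,0,0,0,0,0.03,0,0,0]'; python3 -c "
from h import *
st();start('B')"
```

```text
clock: 3.85
position: [0.627, -0.0708, 0.1229]
ee_rot: [0.164, 0.986, 0.001, -0.003]
ft_force: [0.6, 0.3, -0.4]
gripper_width: 0.0005
gripper_force: 0.0
clock: 4.05
position: [0.6287, -0.0738, 0.1257]
ee_rot: [0.165, 0.986, -0.0, 0.002]
ft_force: [-0.9, 0.1, -0.7]
gripper_width: 0.0003
gripper_force: 0.0
{'clock': 4.05, 'position': [0.6287, -0.0738, 0.1257], 'ft_force': [-0.932, 0.109, -0.6771], 'moment': [-0.0166, -0.0079, -0.0081], 'gripper_width': 0.0003, 'gripper_force': 0.0}
B [ 0.6284 -0.0724]
yaw now 161.0 turn about tool z, units 0.12 shift units [0.02 0.03 0.02] q6 -1.54
```

```bash
for i in 1; do python3 -m crank '[0,0,0.06,0,0,0,0,0,0,0,0,0]'; python3 -m crank '[0,0,0.05,0,0,0,0,0,0,0,0,0]';python3 -m crank '[0,0,0.03,0,0,0,0,0,0,0,0,0]'; done | grep -E "pos|force:|clock"
```

```text
clock: 4.25
position: [0.6284, -0.0739, 0.122]
ft_force: [0.2, 0.2, -1.4]
gripper_force: 0.0
clock: 4.45
position: [0.6284, -0.0737, 0.1191]
ft_force: [0.4, 0.4, 0.8]
gripper_force: 0.0
clock: 4.65
position: [0.6286, -0.0737, 0.1182]
ft_force: [0.2, -0.5, 2.1]
gripper_force: 0.7
```

```bash
(python3 -m crank '[0,0,0.02,0,0,0,0,0,0,0,0,0]';python3 -m crank '[0,-0.12,0,0,0,0,0,-0.12,0,0,0,0]'; python3 -m crank '[0,-0.12,0,0,0,0,0,-0.12,0,0,0,0]';python3 -m crank '[0,-0.12,0,0,0,0,0,-0.05,0,0,0,0]'; )| grep -E "pos|force:|clock"
```

```text
clock: 4.85
position: [0.6288, -0.0737, 0.1179]
ft_force: [-1.1, -0.4, 5.9]
gripper_force: 2.9
clock: 5.05
position: [0.6257, -0.0824, 0.1177]
ft_force: [0.9, 3.0, 4.3]
gripper_force: 2.6
clock: 5.25
position: [0.6225, -0.0917, 0.1177]
ft_force: [1.1, 2.8, 4.7]
gripper_force: 2.6
clock: 5.45
position: [0.6201, -0.0984, 0.1175]
ft_force: [1.3, 2.2, 4.7]
gripper_force: 2.0
```

```bash
(python3 -m crank '[0,0,-0.15,0,0,0,0,0.33,0,0,0,0,0,0.32,0,0,0,0,0,0,0.12,0,0,0,0,0,0.03,0,0,0,0,0,0,0,0,0]';python3 -m crank '[0,0,0.03,0,0,0,0,0,0.03,0,0,0,0,0,0,0,0,0]')| grep -E "pos|force:|clock"
```

```text
clock: 6.05
position: [0.6286, -0.073, 0.1171]
ft_force: [-0.0, 3.7, 4.8]
gripper_force: 1.9
clock: 6.35
position: [0.6291, -0.0733, 0.1166]
ft_force: [-2.5, 3.1, 14.4]
gripper_force: 7.3
```

```bash
(python3 -m crank '[0,0,0.03,0,0,0,0,0,0,0,0,0]';python3 -m crank '[0,-0.12,0,0,0,0,0,-0.12,0,0,0,0]'; python3 -m crank '[0,-0.12,0,0,0,0,0,-0.12,0,0,0,0]';python3 -m crank '[0,-0.12,0,0,0,0,0,-0.12,0,0,0,0]'; )| grep -E "pos|force:|clock"
```

```text
clock: 6.55
position: [0.6294, -0.0734, 0.1164]
ft_force: [-3.0, 3.3, 20.4]
gripper_force: 10.0
clock: 6.75
position: [0.6267, -0.0813, 0.1169]
ft_force: [-4.0, 9.7, 24.9]
gripper_force: 12.1
clock: 6.95
position: [0.6234, -0.0909, 0.117]
ft_force: [-4.9, 8.5, 24.0]
gripper_force: 11.7
clock: 7.15
position: [0.6201, -0.1003, 0.1166]
ft_force: [-3.2, 5.7, 18.1]
gripper_force: 8.6
```

```bash
python3 -m crank '[0,0,-0.5,0,0,0]' | grep force; python3 -c "
from h import *
start('C')"
```

```text
ft_force: [0.8, 1.1, -0.7]
gripper_force: 0.0
C [ 0.4826 -0.064 ]
yaw now 161.0 turn about tool z, units 6.18 shift units [ 2.1  -2.81  0.19] q6 -1.59
```

```bash
(python3 -m crank '[0,0,0,0,0,0.88,0,0,0,0,0,0.88,0,0,0,0,0,0.88,0,0,0,0,0,0.88,0,0,0,0,0,0.88,0,0,0,0,0,0.88,0,0,0,0,0,0.9,0.5,-0.7,0,0,0,0]';python3 -m crank '[0.5,-0.7,0,0,0,0,0.5,-0.7,0,0,0,0,0.6,-0.71,0,0,0,0,0,0,0.25,0,0,0,0,0,0.08,0,0,0,0,0,0,0,0,0]')| grep -E "pos|force:|clock";python3 -c "
from h import *
start('C')"
```

```text
clock: 8.05
position: [0.5867, -0.0934, 0.1324]
ft_force: [0.6, -0.0, 0.8]
gripper_force: 0.0
clock: 8.65
position: [0.4842, -0.0643, 0.1198]
ft_force: [0.1, 0.2, -0.5]
gripper_force: 0.0
C [ 0.4826 -0.064 ]
yaw now 111.5 turn about tool z, units 0.0 shift units [ 0.02 -0.04 -0.13] q6 -0.75
```

```bash
(python3 -m crank '[0,0,0.04,0,0,0,0,0,0.02,0,0,0,0,0,0,0,0,0]';python3 -m crank '[0,0,0.03,0,0,0,0,0,0,0,0,0]')| grep -E "pos|force:|clock"
```

```text
clock: 8.95
position: [0.4841, -0.0641, 0.1179]
ft_force: [1.1, 0.7, 0.1]
gripper_force: 0.0
clock: 9.15
position: [0.4845, -0.0641, 0.1173]
ft_force: [1.1, 0.6, 4.0]
gripper_force: 2.2
```

```bash
(python3 -m crank '[0,-0.12,0.01,0,0,0,0,-0.12,0,0,0,0]'; python3 -m crank '[0,-0.12,0,0,0,0,0,-0.12,0,0,0,0]';python3 -m crank '[0,-0.12,0,0,0,0,0,-0.12,0,0,0,0]'; )| grep -E "pos|force:|clock"
```

```text
clock: 9.35
position: [0.476, -0.0678, 0.1179]
ft_force: [0.0, 1.5, 12.9]
gripper_force: 6.9
clock: 9.55
position: [0.4669, -0.0714, 0.1179]
ft_force: [-0.3, 1.8, 12.6]
gripper_force: 6.7
clock: 9.75
position: [0.4575, -0.0749, 0.1175]
ft_force: [-0.5, -0.2, 6.2]
gripper_force: 2.8
```

```bash
python3 -m crank '[0,0,-0.5,0,0,0]' | grep force; python3 -c "
from h import *
start('A')"
```

```text
ft_force: [0.3, -0.6, 0.1]
gripper_force: 0.0
A [ 0.6195 -0.2084]
yaw now 111.5 turn about tool z, units -1.81 shift units [-5.12  1.34  0.24] q6 -0.79
```

```bash
(python3 -m crank '[0,0,0,0,0,-0.9,0,0,0,0,0,-0.91,-0.9,0.22,0,0,0,0,-0.9,0.22,0,0,0,0,-0.9,0.22,0,0,0,0,-0.9,0.22,0,0,0,0,-0.9,0.22,0,0,0,0,-0.62,0.24,0,0,0,0]';python3 -m crank '[0,0,0.25,0,0,0,0,0,0.12,0,0,0,0,0,0.03,0,0,0,0,0,0,0,0,0]')| grep -E "pos|force:|clock";python3 -c "
from h import *
start('A')"
```

```text
clock: 10.65
position: [0.6216, -0.2103, 0.1358]
ft_force: [-0.2, 0.1, 0.4]
gripper_force: 0.0
clock: 11.05
position: [0.6201, -0.208, 0.1203]
ft_force: [0.5, -0.5, -0.3]
gripper_force: 0.0
A [ 0.6195 -0.2084]
yaw now 126.0 turn about tool z, units 0.0 shift units [ 0.   -0.02 -0.12] q6 -1.13
```

```bash
(python3 -m crank '[0,0,0.05,0,0,0,0,0,0.02,0,0,0,0,0,0,0,0,0]';python3 -m crank '[0,0,0.02,0,0,0,0,0,0,0,0,0]')| grep -E "pos|force:|clock"
```

```text
clock: 11.35
position: [0.6206, -0.2085, 0.1178]
ft_force: [-0.1, 0.5, 0.4]
gripper_force: 0.3
clock: 11.55
position: [0.621, -0.2085, 0.1173]
ft_force: [0.5, 1.3, 4.1]
gripper_force: 2.0
```

```bash
(python3 -m crank '[0,-0.12,0.01,0,0,0,0,-0.12,0,0,0,0]'; python3 -m crank '[0,-0.12,0,0,0,0,0,-0.12,0,0,0,0]';python3 -m crank '[0,-0.12,0,0,0,0,0,-0.08,0,0,0,0]';python3 -m crank '[0,0,-0.5,0,0,0]' )| grep -E "pos|force:|clock"; python3 -c "
from h import *
start('D')"
```

```text
clock: 11.75
position: [0.6133, -0.2141, 0.1179]
ft_force: [-1.8, 4.7, 11.4]
gripper_force: 5.6
clock: 11.95
position: [0.6053, -0.2196, 0.1179]
ft_force: [-2.3, 4.6, 12.2]
gripper_force: 5.8
clock: 12.15
position: [0.5986, -0.2245, 0.1176]
ft_force: [-3.5, 3.9, 8.7]
gripper_force: 4.3
clock: 12.25
position: [0.5973, -0.2243, 0.1344]
ft_force: [0.3, 0.5, 0.1]
gripper_force: 0.0
D [ 0.4887 -0.209 ]
yaw now 126.0 turn about tool z, units -6.94 shift units [2.7  0.45 0.25] q6 -1.17
```

```bash
(python3 -m crank '[0,0,0,0,0,-0.99,0,0,0,0,0,-0.99,0,0,0,0,0,-0.99,0,0,0,0,0,-0.99,0,0,0,0,0,-0.99,0,0,0,0,0,-0.99,0,0,0,0,0,-1,0.9,0.15,0,0,0,0]';python3 -m crank '[0.9,0.15,0,0,0,0,0.9,0.15,0,0,0,0,0,0,0.25,0,0,0,0,0,0.12,0,0,0,0,0,0.05,0,0,0,0,0,0,0,0,0]')| grep -E "pos|force:|clock";python3 -c "
from h import *
start('D')"
```

```text
clock: 13.05
position: [0.5636, -0.22, 0.1353]
ft_force: [-0.5, -0.6, 0.3]
gripper_force: 0.0
clock: 13.65
position: [0.4908, -0.2096, 0.119]
ft_force: [-0.3, -0.2, 0.1]
gripper_force: 0.0
D [ 0.4887 -0.209 ]
yaw now -178.4 turn about tool z, units 0.01 shift units [ 0.05  0.02 -0.15] q6 -2.22
```

```bash
(python3 -m crank '[0.03,0,0.03,0,0,0,0,0,0.02,0,0,0,0,0,0,0,0,0]';python3 -m crank '[0,0,0.02,0,0,0,0,0,0,0,0,0]')| grep -E "pos|force:|clock"
```

```text
clock: 13.95
position: [0.4893, -0.2096, 0.1178]
ft_force: [-0.3, -0.3, 1.7]
gripper_force: 1.0
clock: 14.15
position: [0.4895, -0.2097, 0.1175]
ft_force: [-0.2, 1.4, 6.7]
gripper_force: 3.3
```

```bash
(python3 -m crank '[0,-0.12,0,0,0,0,0,-0.12,0,0,0,0]'; python3 -m crank '[0,-0.12,0,0,0,0,0,-0.12,0,0,0,0]';python3 -m crank '[0,-0.12,0,0,0,0,0,-0.1,0,0,0,0]';python3 -m crank '[0,0,-0.5,0,0,0]' )| grep -E "pos|force:|clock"; python3 -c "
from h import *
start('B')"
```

```text
clock: 14.35
position: [0.4899, -0.2196, 0.118]
ft_force: [-2.0, 0.5, 10.1]
gripper_force: 5.0
clock: 14.55
position: [0.4901, -0.2294, 0.118]
ft_force: [-0.9, -0.5, 10.2]
gripper_force: 5.1
clock: 14.75
position: [0.4901, -0.2381, 0.1175]
ft_force: [0.3, 0.0, 3.3]
gripper_force: 1.5
clock: 14.85
position: [0.4889, -0.2373, 0.1351]
ft_force: [-0.4, 0.5, 0.0]
gripper_force: 0.0
B [ 0.6284 -0.0724]
yaw now -178.5 turn about tool z, units 2.69 shift units [-1.87  5.07  0.26] q6 -2.26
```

```bash
(python3 -m crank '[0,0,0,0,0,0.9,0,0,0,0,0,0.9,0,0,0,0,0,0.89,-0.38,1,0,0,0,0,-0.38,1,0,0,0,0,-0.38,1,0,0,0,0,-0.38,1,0,0,0,0,-0.35,1,0,0,0,0]';python3 -m crank '[0,0.07,0.25,0,0,0,0,0,0.15,0,0,0,0,0,0.05,0,0,0,0,0,0,0,0,0]')| grep -E "pos|force:|clock";python3 -c "
from h import *
start('B')"
```

```text
clock: 15.65
position: [0.6293, -0.0736, 0.1365]
ft_force: [0.9, -0.5, 0.4]
gripper_force: 0.0
clock: 16.05
position: [0.6287, -0.0736, 0.1185]
ft_force: [-0.3, 0.3, -0.2]
gripper_force: 0.0
B [ 0.6284 -0.0724]
yaw now 159.9 turn about tool z, units -0.01 shift units [ 0.02  0.03 -0.16] q6 -1.52
```

```bash
(python3 -m crank '[0,0.03,0.06,0,0,0,0,0,0,0,0,0]';python3 -m crank '[0,0,0.06,0,0,0,0,0,0,0,0,0]')| grep -E "pos|force:|clock"
```

```text
clock: 16.25
position: [0.63, -0.0723, 0.1174]
ft_force: [-1.4, -0.6, 3.0]
gripper_force: 1.8
clock: 16.45
position: [0.6305, -0.0722, 0.1167]
ft_force: [-2.4, 2.1, 13.0]
gripper_force: 6.5
```

```bash
(python3 -m crank '[0,0,0.04,0,0,0,0,0,0,0,0,0]';python3 -m crank '[0,-0.12,0,0,0,0,0,-0.12,0,0,0,0]'; python3 -m crank '[0,-0.12,0,0,0,0,0,-0.12,0,0,0,0]';python3 -m crank '[0,-0.12,0,0,0,0,0,-0.12,0,0,0,0]';python3 -m crank '[0,0,-0.8,0,0,0,-0.9,0,-0.8,0,0,0,-0.9,0,-0.8,0,0,0,-0.9,0,-0.8,0,0,0,0,0,0,0,0,0]' )| grep -E "pos|force:|clock"
python3 - <<'E'
from h import *
f=grab_frame("scene");im=f["image"];cv2.imwrite("pics/s2.png",im)
a=cv2.imread("pics/scene0.png");c=lambda i:cv2.resize(i[120:250,105:245],(560,520),interpolation=cv2.INTER_CUBIC)
cv2.imwrite("pics/cmp.png",cv2.resize(np.hstack([c(a),c(im)]),(800,372)))
E
```

```text
clock: 16.65
position: [0.6309, -0.072, 0.1163]
ft_force: [-4.7, 3.2, 20.1]
gripper_force: 10.0
clock: 16.85
position: [0.6282, -0.0794, 0.1166]
ft_force: [-2.9, 10.6, 24.4]
gripper_force: 12.8
clock: 17.05
position: [0.6249, -0.0891, 0.117]
ft_force: [-2.7, 8.8, 23.6]
gripper_force: 11.9
clock: 17.25
position: [0.6217, -0.0984, 0.1168]
ft_force: [-1.4, 5.6, 22.0]
gripper_force: 10.2
clock: 17.75
position: [0.7199, -0.1361, 0.2396]
ft_force: [0.3, -0.4, 0.3]
gripper_force: 0.0
```

View pics/cmp.png

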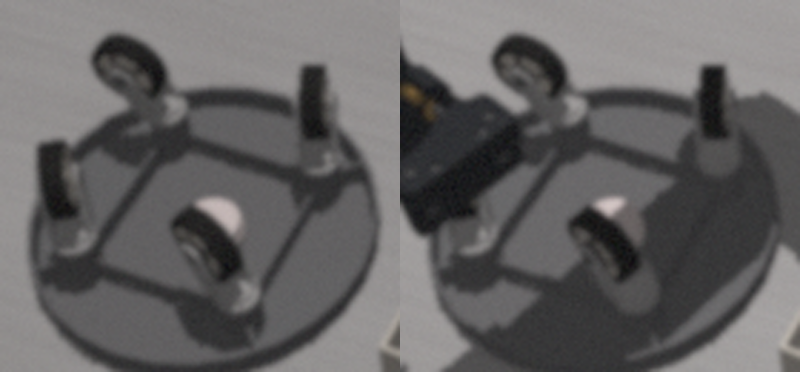

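In the comparison all four castors still look home. Drag was about 0–1 N along the stroke on A, C and D. On B a light touch slipped at about 3 N, and a firm one took about 8 N, so B binds. I'll go back to the first wrist viewpoint to check the hub rotation and B's pose.

```bash
python3 -c "
from h import *
go([.5583,-.1333,.3275],157.7)"
```

```text
yaw now 159.9 turn about tool z, units 0.28 shift units [ 3.7  -1.48 -2.3 ] q6 -1.57
```

```bash
python3 -m crank '[0,0,0,0,0,0.28,0.74,-0.3,-0.46,0,0,0,0.74,-0.3,-0.46,0,0,0,0.74,-0.3,-0.46,0,0,0,0.74,-0.3,-0.46,0,0,0,0.74,-0.28,-0.46,0,0,0,0,0,0,0,0,0,0,0,0,0,0,0]' >/dev/null
python3 - <<'E'
from h import *
s=robot.get_state();st();f=grab_frame("wrist");im=f["image"];cv2.imwrite("pics/w2.png",im)
P,u,v=cloud(f,wristT(s,f))
for k in "ABCD": tyres(P,[wc(k)],.1145)
print([(np.round(d["location"],3).tolist(),round(d["score"],2)) for d in pinpoint(f,"castor_a")][:6])
a=cv2.imread("pics/w1.png")
def c(i,x,y): return cv2.resize(i[y-35:y+35,x-35:x+35],(200,200),interpolation=cv2.INTER_CUBIC)
B=[(303,60),(180,130),(345,200),(232,228)]
cv2.imwrite("pics/cmp2.png",np.vstack([np.hstack([c(j,*b) for b in B]) for j in(a,im)]))
E
```

```text
{'clock': 18.6, 'position': [0.5561, -0.1321, 0.3264], 'ft_force': [0.3524, -0.6078, 0.1399], 'moment': [0.014, -0.0233, -0.0124], 'gripper_width': 0.0005, 'gripper_force': 0.0}
[ 0.609 -0.216] 364 mean [ 0.6075 -0.2166  0.1165] ztop 0.1196 dir -138.0 rect [ 608.4 -217.3] [29.  18.3]
[ 0.624  -0.0846] 420 mean [ 0.6249 -0.0863  0.1165] ztop 0.1194 dir 72.9 rect [625.3 -86.3] [29.6 18.1]
[ 0.4705 -0.0688] 583 mean [ 0.4706 -0.0689  0.1166] ztop 0.1199 dir -157.6 rect [471.2 -68.7] [31.5 17.9]
[ 0.489 -0.222] 475 mean [ 0.4888 -0.2227  0.1166] ztop 0.1194 dir 92.0 rect [ 488.9 -222.8] [17.9 29.3]
[([0.63, -0.061, 0.041], 0.91), ([0.487, -0.205, 0.043], 0.79), ([0.626, -0.203, 0.043], 0.7), ([0.488, -0.062, 0.048], 0.69)]
```

View pics/cmp2.png

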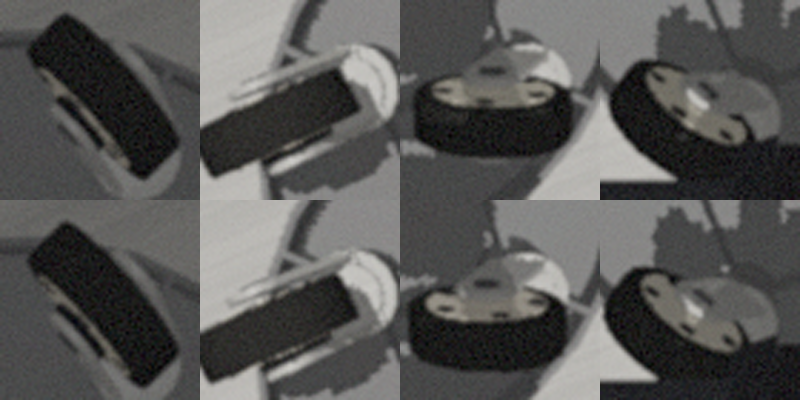

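B's hub holes have clearly moved on and its castor has swivelled only slightly, to about -107°. Now I'll grasp B's fork with tool x at 73°.

```bash
python3 -c "
from h import *
go([.626,-.079,.15],73)"
```

```text
yaw now 157.8 turn about tool z, units 10.6 shift units [1.76 1.26 4.39] q6 -1.62
```

```bash
(python3 -m crank '[0,0,0,0,0,0.96,0,0,0,0,0,0.96,0,0,0,0,0,0.96,0,0,0,0,0,0.96,0,0,0,0,0,0.96,0,0,0,0,0,0.96,0,0,0,0,0,0.96,0,0,0,0,0,0.96]' 64; python3 -m crank '[0,0,0,0,0,0.96,0,0,0,0,0,0.98,0,0,0,0,0,0.98,0.35,0.25,0.88,0,0,0,0.35,0.25,0.88,0,0,0,0.35,0.25,0.88,0,0,0,0.35,0.25,0.88,0,0,0,0.35,0.26,0.88,0,0,0]')|grep clock; python3 -c "
from h import *
go([.626,-.079,.061],73);st()
s=robot.get_state();f=grab_frame('wrist');cv2.imwrite('pics/w3.png',f['image'])
P,u,v=cloud(f,wristT(s,f));tyres(P,[wc('B')],.1145)"
```

```text
clock: 19.5
clock: 20.3
yaw now 73.0 turn about tool z, units -0.0 shift units [0.01 0.   2.17] q6 -0.01
{'clock': 20.3, 'position': [0.6261, -0.0793, 0.1478], 'ft_force': [1.5311, -0.7708, -0.683], 'moment': [-0.0433, 0.072, 0.0366], 'gripper_width': 0.064, 'gripper_force': 0.0}
[ 0.624  -0.0846] 1559 mean [ 0.6261 -0.0861  0.1165] ztop 0.1194 dir 70.3 rect [626.2 -86.4] [29.8 17.8]
```

View pics/w3.png

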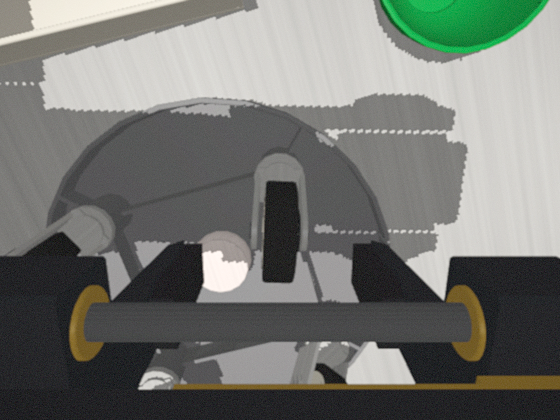

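Wheel B sits centred between the fingers (column 281, midway between finger edges at 202 and 352). Descend and grip.

```bash
(python3 -m crank '[0,0,0.8,0,0,0,0,0,0.8,0,0,0,0,0,0.55,0,0,0,0,0,0,0,0,0]'; python3 -m crank '[0,0,0,0,0,0,0,0,0,0,0,0,0,0,0,0,0,0,0,0,0,0,0,0]' 20)|grep -E "pos|gripper|ft"
```

```text
position: [0.624, -0.0797, 0.0614]
ft_force: [0.0, -0.8, -0.5]
gripper_width: 0.064
gripper_force: 0.0
position: [0.6262, -0.0804, 0.066]
ft_force: [0.4, -0.3, -0.3]
gripper_width: 0.0343
gripper_force: 0.0
```

```bash
(python3 -m crank '[0,0,0,0,0,0,0,0,0,0,0,0,0,0,0,0,0,0]')|grep -E "pos|gripper|ft"
```

```text
position: [0.6264, -0.0804, 0.0659]
ft_force: [-0.3, 0.5, 5.0]
gripper_width: 0.0322
gripper_force: 30.0
```

```bash
(python3 -m crank '[0,0,-0.1,0,0,0,0,0,-0.1,0,0,0,0,0,-0.1,0,0,0,0,0,-0.1,0,0,0]';python3 -m crank '[0,0,-0.15,0,0,0,0,0,-0.15,0,0,0,0,0,-0.2,0,0,0,0,0,-0.2,0,0,0,0,0,-0.3,0,0,0,0,0,-0.5,0,0,0,0,0,-0.6,0,0,0,0,0,-0.4,0,0,0]')|grep -E "pos|gripper|ft"; python3 - <<'E'
from h import *
f=grab_frame("scene");cv2.imwrite("pics/s3.png",f["image"][60:300,60:380])
for n in("castor_a","tray"):print([(np.round(d["location"],3).tolist(),round(d["score"],2)) for d in pinpoint(f,n)][:5])
f=grab_frame("top");print([(np.round(d["location"],3).tolist(),round(d["score"],2)) for d in pinpoint(f,"tray")][:2])
P,u,v=cloud(f)
t=P[(P[:,2]>.042)&(P[:,2]<.056)&(abs(P[:,0]-.55)<.108)&(abs(P[:,1]-.127)<.08)]
print("tray",cv2.minAreaRect((t[:,:2]*1000).astype(np.float32)),len(t))
go([.55,.12,.19],-5)
E
```

```text
position: [0.6259, -0.0797, 0.0794]
ft_force: [6.8, 0.7, -12.4]
gripper_width: 0.0321
gripper_force: 30.0
position: [0.626, -0.0803, 0.1837]
ft_force: [-0.6, 0.3, -2.5]
gripper_width: 0.032
gripper_force: 30.0
[([0.489, -0.058, 0.042], 0.93), ([0.633, -0.066, 0.166], 0.87), ([0.628, -0.204, 0.043], 0.58), ([0.493, -0.202, 0.037], 0.57)]
[([0.544, 0.128, 0.002], 0.71)]
[]
tray ((546.0133056640625, 128.42469787597656), (130.1195831298828, 200.0785675048828), 85.15194702148438) 511
yaw now 73.0 turn about tool z, units 9.75 shift units [-2.31 -4.82 -0.23] q6 -0.02
```

View pics/s3.png

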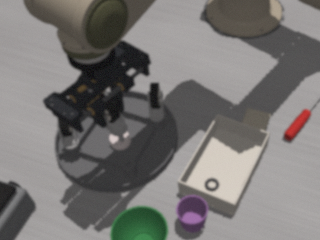

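Castor B is out at about z 0.166 and the other three are home. Turn and carry it over the tray.

```bash
(python3 -m crank '[0,0,0,0,0,0.97,0,0,0,0,0,0.97,0,0,0,0,0,0.97,0,0,0,0,0,0.97,0,0,0,0,0,0.97,0,0,0,0,0,0.97,0,0,0,0,0,0.97,0,0,0,0,0,0.97]'; python3 -m crank '[0,0,0,0,0,0.99,0,0,0,0,0,1,-0.4,-0.85,0,0,0,0,-0.4,-0.85,0,0,0,0,-0.4,-0.85,0,0,0,0,-0.4,-0.85,0,0,0,0,-0.4,-0.85,0,0,0,0,0,0,0,0,0,0]')|grep -E "pos|gripper|rot"; python3 -c "
from h import *
go([.529,.130,.16],-4.9)"
```

```text
position: [0.6254, -0.0801, 0.1798]
ee_rot: [0.996, 0.092, -0.001, -0.0]
gripper_width: 0.0321
gripper_force: 30.0
position: [0.5592, 0.0996, 0.1803]
ee_rot: [0.999, -0.042, -0.001, -0.0]
gripper_width: 0.0319
gripper_force: 30.0
yaw now -4.8 turn about tool z, units 0.01 shift units [-0.82 -0.69  0.51] q6 1.62
```

Next, shift and tilt +42° about tool y at this height.

```bash
(python3 -m crank '[-0.41,-0.35,0,0,0,0,-0.41,-0.34,0,0,0,0,0,0,0,0,0.9,0,0,0,0,0,0.9,0,0,0,0,0,0.9,0,0,0,0,0,0.9,0,0,0,0,0,0.9,0,0,0,0,0,0.75,0]'; python3 -m crank '[0,0,0,0,0,0]')|grep -E "pos|gripper|rot"; python3 - <<'E'
from h import *
s=robot.get_state();m=R.from_quat(s["ee_rot"]);M=m.as_matrix();print("tool z",M[:,2].round(3),"x",M[:,0].round(3))
print("units to release",(m.inv().apply(np.array([.529,.130,.047])-s["position"])/.04).round(2), "down 10mm=",(m.inv().apply([0,0,-.01])/.04).round(3))
f=grab_frame("scene");cv2.imwrite("pics/s4.png",cv2.resize(f["image"][80:300,150:400],(750,600)))
E
```

```text
position: [0.5301, 0.1259, 0.1802]
ee_rot: [0.933, -0.041, 0.356, 0.016]
gripper_width: 0.0322
gripper_force: 30.0
position: [0.5291, 0.1256, 0.1789]
ee_rot: [0.934, -0.041, 0.353, 0.017]
gripper_width: 0.0318
gripper_force: 30.0
tool z [ 0.659 -0.061 -0.75 ] x [ 0.747 -0.065  0.662]
units to release [-2.19 -0.12  2.46] down 10mm= [-0.165 -0.001  0.187]
```

View pics/s4.png

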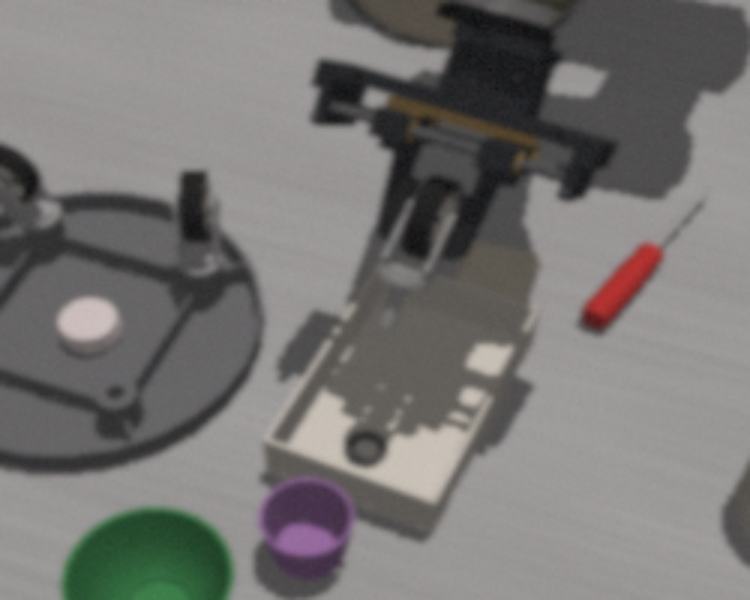

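The castor is held tilted with its stem towards the washer side, over the tray. Lower it.

```bash
(python3 -m crank '[-0.45,-0.03,0.5,0,0,0,-0.45,-0.03,0.5,0,0,0,-0.45,-0.03,0.5,0,0,0,-0.35,-0.03,0.4,0,0,0,-0.25,0,0.29,0,0,0,0,0,0,0,0,0]';python3 -m crank '[-0.12,0,0.14,0,0,0,0,0,0,0,0,0]')|grep -E "pos|ft"
```

```text
position: [0.5399, 0.1145, 0.1044]
ft_force: [0.2, 0.2, -1.6]
position: [0.5404, 0.1154, 0.1012]
ft_force: [0.1, -0.1, -1.6]
```

```bash
python3 -c "
from h import *
s=robot.get_state();m=R.from_quat(s['ee_rot']);print(s['q'].round(3));M=m.as_matrix();print(M.round(3))
print((m.inv().apply(np.array([.529,.130,.047])-s['position'])/.04).round(2))"; python3 -m crank '[0,0,0,0,0,0]'|grep pos
```

```text
[ 0.034  0.35   2.066 -1.23   0.083  2.878]
[[ 0.762 -0.076  0.643]
 [-0.052 -0.997 -0.056]
 [ 0.646  0.009 -0.764]]
[-1.11 -0.35  0.83]
position: [0.5402, 0.1155, 0.1013]
```

The wrist ran into a singularity (q4 and q6 at their limits), so I'll ease the tilt to about 25° and re-centre.

```bash
(python3 -m crank '[0,0,-0.4,0,0,0,0,0,-0.4,0,-0.5,0,0,0,0,0,-0.7,0,0,0,0,0,-0.7,0,0,0,0,0,-0.3,0,0,0,0,0,0,0,0,0,0,0,0,0]')|grep -E "pos|ft|gripper"; cat > g.py <<'E'
from h import *
import sys
s=robot.get_state();m=R.from_quat(s['ee_rot']);print(s['clock'],s['position'].round(4),s['q'].round(3));M=m.as_matrix();print(M.round(3))
p=np.array([float(a) for a in sys.argv[1:4]]);th,yaw=map(float,sys.argv[4:6])
t=R.from_euler('z',yaw,degrees=True)*R.from_euler('x',180,degrees=True)*R.from_euler('y',th,degrees=True)
print("turn units",(np.degrees((m.inv()*t).as_rotvec())/8).round(2),"then shift",(t.inv().apply(p-s['position'])/.04).round(2))
E
python3 g.py .529 .130 .09 25 -5
```

```text
position: [0.5296, 0.1072, 0.1172]
ft_force: [-0.9, 0.7, -1.3]
gripper_width: 0.0318
gripper_force: 30.0
27.05 [0.5296 0.1072 0.1172] [ 0.028  0.308  1.972 -0.282  0.354  1.929]
[[ 0.861 -0.101  0.498]
 [-0.069 -0.994 -0.082]
 [ 0.504  0.037 -0.863]]
turn units [ 0.28 -0.66  0.03] then shift [-0.35 -0.57  0.59]
```

```bash
(python3 -m crank '[0,0,0,0.28,-0.66,0.03,-0.17,-0.28,0.3,0,0,0,-0.18,-0.29,0.29,0,0,0,0,0,0,0,0,0,0,0,0,0,0,0]')|grep -E "pos|ft|gripper"; python3 g.py .531 .130 .060 25 -5
```

```text
position: [0.5287, 0.1301, 0.0899]
ft_force: [-0.2, 0.5, -1.8]
gripper_width: 0.0317
gripper_force: 30.0
27.55 [0.5287 0.1301 0.0899] [ 0.053  0.378  1.925 -0.147  0.412  1.832]
[[ 0.904 -0.086  0.42 ]
 [-0.078 -0.996 -0.037]
 [ 0.421  0.    -0.907]]
turn units [-0.    0.01  0.01] then shift [-0.26 -0.    0.7 ]
```

```bash
(python3 -m crank '[-0.13,0,0.35,0,0,0,-0.13,0,0.3,0,0,0,0,0,0.05,0,0,0,0,0,0,0,0,0]';python3 -m crank '[-0.02,0,0.04,0,0,0,0,0,0,0,0,0]')|grep -E "pos|ft"; python3 g.py .531 .130 .055 25 -5
```

```text
position: [0.5317, 0.1295, 0.0607]
ft_force: [-0.9, 0.3, -1.4]
position: [0.5316, 0.1298, 0.0589]
ft_force: [0.1, -0.7, -1.4]
28.15 [0.5316 0.1298 0.0589] [ 0.052  0.442  1.937 -0.179  0.335  1.866]
[[ 0.903 -0.087  0.421]
 [-0.079 -0.996 -0.036]
 [ 0.422 -0.    -0.907]]
turn units [-0.  0.  0.] then shift [-0.05 -0.    0.08]
```

```bash
(python3 -m crank '[-0.02,0,0.05,0,0,0,0,0,0,0,0,0]';python3 -m crank '[-0.02,0,0.05,0,0,0,0,0,0,0,0,0]')|grep -E "pos|ft"
```

```text
position: [0.5314, 0.1299, 0.0562]
ft_force: [-0.1, -0.9, -1.6]
position: [0.5315, 0.1299, 0.0538]
ft_force: [-0.4, -0.4, -0.8]
```

Close to touching the tray floor. Open to 52 mm, wait, and look.

```bash
(python3 -m crank '[0,0,0,0,0,0,0,0,0,0,0,0,0,0,0,0,0,0,0,0,0,0,0,0,0,0,0,0,0,0]' 54)|grep -E "pos|ft|gripper"; python3 - <<'E'
from h import *
f=grab_frame("scene");cv2.imwrite("pics/s5.png",cv2.resize(f["image"][120:300,200:380],(600,600)))
for n in("castor_a","tyre_a","tray"):print([(np.round(d["location"],3).tolist(),round(d["score"],2)) for d in pinpoint(f,n)][:5])
E
```

```text
position: [0.5316, 0.1299, 0.0541]
ft_force: [0.3, 0.1, 0.2]
gripper_width: 0.0538
gripper_force: 0.0
[([0.492, -0.058, 0.042], 0.94), ([0.631, -0.203, 0.048], 0.89), ([0.49, -0.203, 0.039], 0.86), ([0.554, 0.123, 0.04], 0.78), ([0.548, 0.128, 0.001], 0.46)]
[([0.466, -0.067, 0.086], 0.83), ([0.502, 0.123, 0.06], 0.77), ([0.49, -0.225, 0.089], 0.71), ([0.608, -0.22, 0.091], 0.68)]
[]
```

View pics/s5.png

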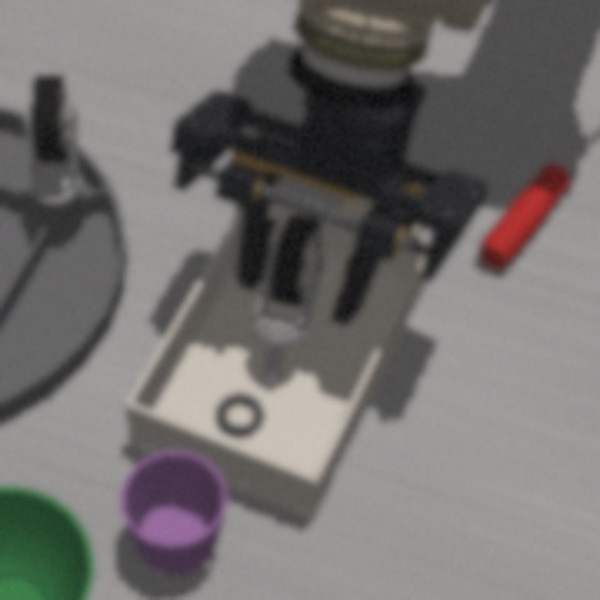

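The castor is released and leaning with its wheel towards the robot. Retreat along the tool axis and check.

```bash
(python3 -m crank '[0,0,-0.2,0,0,0,0,0,-0.4,0,0,0,0,0,-0.6,0,0,0,0,0,-0.8,0,0,0,0,0,-0.8,0,0,0,0,0,-0.8,0,0,0,0,0,-0.6,0,0,0,0,0,0,0,0,0]')|grep -E "pos|ft|gripper"; python3 - <<'E'
from h import *
f=grab_frame("scene");cv2.imwrite("pics/s6.png",cv2.resize(f["image"][120:300,110:380],(800,533)))
for n in("castor_a","tyre_a","tray"):print([(np.round(d["location"],3).tolist(),round(d["score"],2)) for d in pinpoint(f,n)][:5])
g=grab_frame("top")
for n in("castor_a","tyre_a","tray"):print([(np.round(d["location"],3).tolist(),round(d["score"],2)) for d in pinpoint(g,n)][:5])
P,_,_=cloud(g);P2,_,_=cloud(f)
for Q in(P,P2):
  q=Q[(abs(Q[:,0]-.546)<.085)&(abs(Q[:,1]-.128)<.05)&(Q[:,2]>.02)&(Q[:,2]<.13)];print(len(q),q.min(0).round(3),q.max(0).round(3),np.percentile(q[:,2],98).round(3))
E
```

```text
position: [0.4612, 0.1364, 0.2097]
ft_force: [-0.0, -0.1, -0.2]
gripper_width: 0.0539
gripper_force: 0.0
[([0.488, -0.203, 0.039], 0.77), ([0.547, 0.11, 0.032], 0.76), ([0.767, 0.029, 0.002], 0.73), ([0.626, -0.204, 0.046], 0.69), ([0.491, -0.057, 0.045], 0.63)]
[([0.49, -0.225, 0.089], 0.86), ([0.611, -0.218, 0.092], 0.72), ([0.463, -0.07, 0.088], 0.65), ([0.497, 0.096, 0.032], 0.63)]
[([0.547, 0.127, -0.001], 0.84)]
[([0.54, 0.116, 0.026], 0.7), ([0.491, -0.061, 0.037], 0.69), ([0.482, -0.197, 0.038], 0.63)]
[([0.486, -0.222, 0.088], 0.79), ([0.607, -0.216, 0.088], 0.78), ([0.473, -0.069, 0.084], 0.77), ([0.496, 0.098, 0.032], 0.69)]
[([0.548, 0.125, -0.001], 0.92)]
406 [0.467 0.08  0.02 ] [0.564 0.129 0.068] 0.067
410 [0.476 0.079 0.02 ] [0.559 0.127 0.066] 0.063
```

View pics/s6.png

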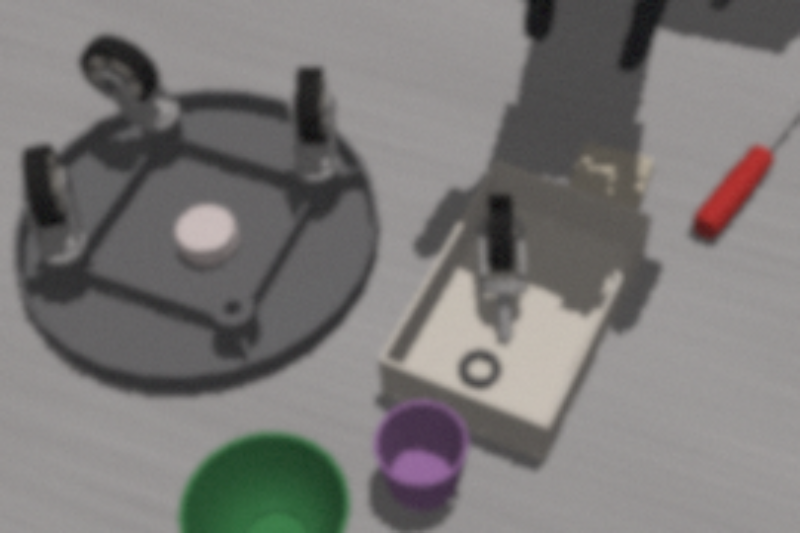

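```bash
python3 -m crank '[0,0,-0.3,0,0,0,0,0,0,0,0,0,0,0,0,0,0,0,0,0,0,0,0,0,0,0,0,0,0,0]'|grep -E "clock|ft"; python3 - <<'E'
from h import *
g=grab_frame("top");f=grab_frame("scene")
for q in(g,f):
  for n in("castor_a","tyre_a"):print([(np.round(d["location"],3).tolist(),round(d["score"],2)) for d in pinpoint(q,n)][:5])
st()
sign_off()
E
```

```text
clock: 30.95
ft_force: [-0.3, -0.7, 0.7]
[([0.627, -0.207, 0.047], 0.9), ([0.49, -0.059, 0.038], 0.79), ([0.482, -0.198, 0.039], 0.79), ([0.542, 0.115, 0.03], 0.72)]
[([0.61, -0.217, 0.089], 0.67), ([0.497, 0.096, 0.033], 0.65), ([0.469, -0.065, 0.085], 0.6), ([0.489, -0.221, 0.089], 0.55)]
[([0.627, -0.203, 0.048], 0.97), ([0.49, -0.207, 0.04], 0.9), ([0.544, 0.112, 0.033], 0.73), ([0.491, -0.061, 0.043], 0.71)]
[([0.494, 0.1, 0.035], 0.6), ([0.61, -0.217, 0.092], 0.59), ([0.49, -0.222, 0.089], 0.55), ([0.468, -0.066, 0.083], 0.53)]
{'clock': 31.25, 'position': [0.456, 0.1364, 0.2172], 'ft_force': [0.3957, 0.0268, 0.2096], 'moment': [0.0442, 0.3265, 0.0379], 'gripper_width': 0.0542, 'gripper_force': 0.0}
the job is handed in; nothing more can be done
```

I turned all four wheels, pulled out the binding castor (the one near x 0.63, y -0.06) by its fork and left it at rest in the tray; its crown and wheel centre are about 32 mm above the bench, but it lies with its wheel on edge, so the top of the tyre stands about 15 mm above the rim; the other three castors look home, the job is handed in at 31 s, and I saw no verdict.

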